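# Square a lino block into the galley corner and back it with a spacing bar

### The arm

A 6-joint arm with a two-finger parallel gripper is mounted at the origin on the work surface. World frame = base frame: x ahead of the robot, y to its left, z up, the work surface at z = 0. Lengths are in m, angles in rad, forces in N, time in s.
With the tool pointing down it reaches from about 0.225 to 0.725 m from the base axis. Payload 3.1 kg.
Tool frame: the origin (TCP) lies midway between the tips of the shut fingers; the grasp point (between the pads) lies 19 mm behind it; z points along the fingers, y is the line along which they close (so a half turn about z gives the same grasp; the last joint's range is limited). The gripper opens to 85 mm and grips with 20 to 120 N. Pads are 22 mm wide; open, the fingers measure 114 mm over their backs; the gripper's body (76 mm by 85 mm) begins 54 mm behind the grasp point. The pads swing forward as they close: fully open they stand 13 mm farther back than shut.
Start: joints at [1.109, 0.048, 0.099, 1.622, 0, 1.443], TCP at [0.172, 0.496, 0.231] pointing down, gripper open.
Joint ranges: [-2.91, 2.91], [-0.99, 1.94], [-1.21, 1.42], [-2.12, 2.29], [-1.49, 1.47], [-3.14, 3.14]. Speed limits (rad/s): [2.79, 2.79, 3.14, 3.14, 3.14, 3.14].

### API

Orientations are given as a rotation vector (axis times angle).
In Python, from cell import env gives the robot as it stands.
- The arm moves only by the shell command python3 -m jog 'ROWS' [FORCE]. ROWS is JSON, a list that holds one entry, the list of rows, each a list of 7 numbers: the turn, a rotation vector about the tool's x, y, z normalised to -1 to 1, where 1 is 90 degrees, then the shift along the tool's x, y, z normalised to -1 to 1, where 1 is 1 m, then the opening, from 0 (shut) to 1 (fully open). A call has 1 to 5 rows; each row is the pose to reach, as a shift and turn from the pose commanded when the call began, along the tool's axes at that moment; what a row does not reach only later rows make up. A row lasts 1/12 s, in which the tool goes at most 41.7 mm and 7.16 degrees, less where a joint would pass 70% of its speed; a pose out of reach is approached as far as the arm can. A call with a number of a shift or a turn outside -1 to 1 is refused whole. A call with a gripper value outside its range is refused whole. The fingers move at their own pace and stop on an object; FORCE is the grip in N (left out, the last holds). Time passes only in rows, so rows that repeat a pose let the fingers close. It gives the time, the measured TCP pose, the force, the opening and the grip force at its end, in the units of the state.
- env.observe(): the state, without advancing time (a new reading comes with each control period).
- env.get_image(name): name is "scene" or "side" or "wrist"; returns a dict with "pixels" (420x560x3 uint8, red, green, blue), "range_z" (420x560 float32, m along the optical axis (not along the pixel's ray), 0 where there is no reading), "camera_matrix" (3x3 intrinsics, pixels), "R" (3x3) and "t" (3): a world point X has camera coordinates R X + t. Camera axes: x right, y down, z forward; pixel columns grow to the right and rows downward; lengths in m; the calibration is good to about 2 mm. A picture is of the moment at which its call begins.
- env.job_done(): hands the job in; it is judged then, once.
The state is a dict: "clock": time; "joints": joint angles; "joint_velocities": joint speeds; "tau": joint torques, N m; "tcp_pos": TCP position; "orientation": TCP orientation; "contact_force": force on the tool from outside, world axes, zero at the start; "ft_torque": the same for the moment, N m; "grip_width": finger opening in m; "grasp_force": force on a finger pad.
Only numpy, scipy, OpenCV 4.12 (cv2) and the standard library are available. Lean on these libraries where they do the work, as an engineer would, in place of code of your own. Each camera call takes 0.05 s, during which the arm holds its last target. There are 200 camera calls.

### The job

Get the lino block squared up for proofing: push it along the steel tray until it sits snug in the corner between the tray's closed end and its back rim, flush against both, and push the long wooden spacing bar up flat against the block's open-end side with the bar's far end touching the back rim. Only push with the fingertips, gently: do not grip, lift or tip either piece, and leave the short bar and everything else where it is.

Things in the scene. Friction and masses are not known exactly. Their poses are not given: they have to be found in the camera images.
- galley: Galley: steel tray, low rim on three sides, screwed down. Origin: tray centre, on the table top. x axis points to the back rim (long rim away from the robot), y to the closed short end (robot's left); the -y end is open. Turned up to 17 deg. Floor 3 mm, rim tops 17 above the table. Inner faces: back rim x = +110, robot-side rim x = -110, closed end y = +165; floor ends at y = -165 (mm).
- block: Lino block: plywood with a grey lino face, a rose in thin pale lines on it. 85 (its x) x 110 (its y) x 23 mm high, 0.12 to 0.24 kg, loose on the tray floor, 3 to 7 cm short of the back rim, 2 to 6 cm short of the closed end, turned up to 17 deg. Home, its axes lie along the tray's. Origin: centre of its underside. Slides at 1 to 2 N; askew, it can jam on a rim.
- long_bar: The long wooden spacing bar (printer's furniture): 100 long (its x) x 25 wide (its y) x 16 high, about 0.025 to 0.05 kg, loose on the tray floor between the block and the open end, lying along the tray's x within 12 deg, 1 to 6 cm short of the back rim. Origin: centre of its underside. Under 0.5 N slides it.
- short_bar: Bystander, loose: short wooden spacing bar lying in the tray near the robot-side rim and the open end; 60 long x 25 wide x 16 high, same wood as the long bar (mm). Origin: centre of its underside.
- tin_large: Bystander, loose: round ink tin, 82 diameter, 52 high, standing past the tray's closed end (mm). Origin: centre of its underside.
- tin_small: Bystander, loose: round ink tin, 66 diameter, 46 high, standing behind the back rim (mm). Origin: centre of its underside.
- baren: Bystander, loose: round wooden rubbing pad 96 diameter with a bar handle on top, 34 high, past the closed end (mm). Origin: centre of its underside.
- brayer: Bystander, loose: ink roller with red handle, about 200 long, 43 high, lying beyond the tray's open end (mm). Origin: centre of its underside, below the middle of its length.
- gouge: Bystander, loose: lino cutter with wooden bulb handle, 115 long, 30 high, lying behind the back rim (mm). Origin: centre of its underside, below the middle of its length.
- tape: Bystander, loose: roll of paper tape, 96 outside diameter, 24 high, lying flat between the robot and the tray (mm). Origin: centre of its underside.
Not all that is in view belongs to the job. What is shaped like the block but purple is not meant.

How it is judged:
By the outcome, as a careful person would: the job done as asked, in the order asked, and still so for the second after the job is handed in, with the robot touching nothing.
It also fails if it takes over 64 s, if anything falls off the work surface, if the arm or the gripper's body presses on something with over 40 N, if the wrist force passes 120 N, or if a joint passes its speed limit or range.

## Working session

There is one attempt and no reset: what is moved stays moved. The work goes in short steps, Python scripts to look and compute and a shell command to move; the robot and the scene stay as the last step left them, time stands still between calls to the robot, and variables do not carry over. Pictures are saved under pics/ and viewed, at most 10 in all, crops included, and the job is handed in when it is done.

```bash
mkdir -p pics; ls
cat > h.py <<'E'
import numpy as np, cv2
from cell import env
from scipy.spatial.transform import Rotation as Rn
def grab(n,f=None):
    d=env.get_image(n)
    if f: cv2.imwrite('pics/'+f,d['pixels'][:,:,::-1])
    return d
def cloud(d):
    z=d['range_z'];K=d['camera_matrix'];v,u=np.mgrid[:z.shape[0],:z.shape[1]]
    p=np.stack([(u-K[0,2])/K[0,0]*z,(v-K[1,2])/K[1,1]*z,z],-1)
    w=(p-d['t'])@d['R']; w[z==0]=np.nan
    return w
E
python3 - <<'E'
from h import *
for n in('scene','side'):
    d=grab(n,n+'0.png');print(n,-d['R'].T@d['t'])
    np.savez(n+'0.npz',w=cloud(d),p=d['pixels'])
s=env.observe();print(s)
E
```

```text
pics
scene [ 1.17088745 -0.1427292   0.66265036]
side [0.41302872 0.73324374 0.88115678]
{'clock': 0.1, 'joints': array([1.10921676e+00, 4.86739659e-02, 9.77344826e-02, 1.62201081e+00,
       1.13552593e-06, 1.44297929e+00]), 'joint_velocities': array([ 0.00094072, -0.00105696,  0.00431697, -0.0008388 ,  0.0012596 ,
       -0.00019265]), 'tau': array([ 2.58267239e-03, -3.39851797e+01,  3.20935357e+01,  1.58209016e-02,
       -8.26369160e-06, -8.61958739e-06]), 'tcp_pos': array([0.17175747, 0.4955137 , 0.2302256 ]), 'orientation': array([-0.52173852, -3.09732877,  0.00323641]), 'contact_force': array([-0.03186993, -0.37890456,  0.15785936]), 'ft_torque': array([0.00778216, 0.06600706, 0.05731355]), 'grasp_force': 0.0, 'grip_width': 0.08501770886304277}
```

View pics/scene0.png

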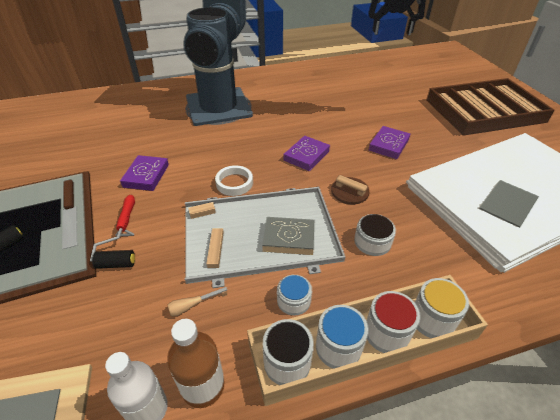

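View pics/side0.png

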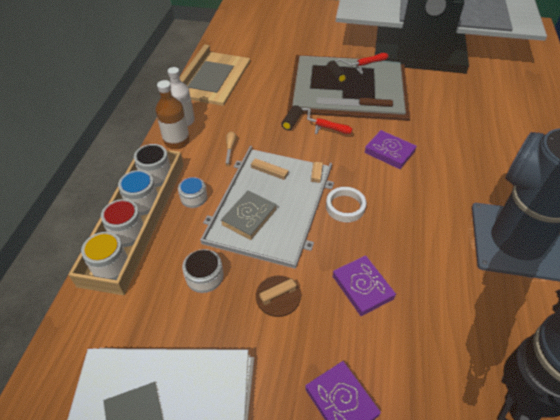

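```bash
cat > m.py <<'E'
from h import *
def rect(P):
    (c,s,a)=cv2.minAreaRect((P*1000).astype(np.float32)); return np.round(c,1),np.round(s,1),round(a,1)
def seg(w,p):
    hsv=cv2.cvtColor(p,cv2.COLOR_RGB2HSV).astype(int);z=w[...,2]
    return hsv,z
def big(m,n=4):
    k,l,st,c=cv2.connectedComponentsWithStats(m.astype(np.uint8))
    o=np.argsort(-st[1:,4])[:n]+1
    return [(l==i,st[i,4],c[i]) for i in o]
E
python3 - <<'E'
from m import *
for n,ptB in(('scene',(289,238)),('side',(250,213))):
    f=np.load(n+'0.npz');w,p=f['w'],f['p'];hsv,z=seg(w,p)
    print(n,'block px',w[ptB[1],ptB[0]],hsv[ptB[1],ptB[0]])
    c=w[ptB[1],ptB[0]]
    near=(np.hypot(w[...,0]-c[0],w[...,1]-c[1])<.3)
    for nm,m in(('top26',near&(z>.0225)&(z<.030)),('19',near&(z>.0165)&(z<.0215)&(hsv[...,1]>70)),('rim',near&(z>.013)&(z<.0195)&(hsv[...,1]<60)),('floor',near&(z>.0)&(z<.007)&(hsv[...,1]<60))):
        for q,a,cc in big(m):
            if a>40: print(nm,a,np.round(cc),rect(w[q][:,:2]),'z',np.round(np.median(z[q]),4),np.median(hsv[q],0))
E
```

```text
scene block px [0.64512379 0.03993669 0.02842761] [ 30  28 119]
top26 1485 [289. 233.] (array([625.4,  45.1]), array([109.6,  89.2]), 68.6) z 0.0264 [ 35.  21. 118.]
top26 263 [233. 177.] (array([402.3, -31.1]), array([92.1, 94.5]), 5.4) z 0.0244 [ 40.   7. 229.]
top26 214 [179. 304.] (array([ 737.4, -202.9]), array([23.4, 50.2]), 6.8) z 0.0261 [ 16.  110.  214.5]
top26 82 [304. 159.] (array([380.1, 166. ]), array([56.1, 29.4]), 38.3) z 0.0238 [142. 143. 145.]
19 403 [214. 246.] (array([ 609.6, -117.4]), array([ 24.9, 103.1]), 73.5) z 0.0193 [ 16. 108. 210.]
19 189 [201. 208.] (array([ 486.1, -127.7]), array([28. , 59.2]), 3.4) z 0.0192 [ 16. 108. 219.]
19 92 [187. 305.] (array([ 741.7, -195.2]), array([10. , 63.6]), 21.8) z 0.0197 [ 16. 109. 188.]
19 76 [288. 249.] (array([664.5,  30.1]), array([105.3,   3.4]), 68.4) z 0.0189 [ 17.  95. 125.]
rim 607 [283. 252.] (array([586.1, -11.2]), array([332.6, 230.4]), 83.2) z 0.0166 [ 26.  12. 160.]
rim 245 [243. 196.] (array([472., -19.]), array([288.5,   8.3]), 83.1) z 0.016 [ 23.  15. 155.]
rim 92 [213. 293.] (array([ 727.1, -140.5]), arra
[... 1199 characters left out ...]
 118. 200.]
rim 447 [245. 230.] (array([584.9, -10.8]), array([336.1, 228.6]), 83.3) z 0.017 [ 18.   8. 147.]
rim 149 [315. 206.] (array([471. , -21.3]), array([262.1,   5.5]), 83.1) z 0.0174 [ 30.   7. 152.]
rim 59 [205. 285.] (array([672.6, 250. ]), array([73.8, 23.7]), 24.0) z 0.0161 [ 16.  27. 152.]
rim 54 [345. 194.] (array([404.9, -56.9]), array([73.4, 29.6]), 9.6) z 0.0165 [ 16.  27. 158.]
floor 6158 [272. 207.] (array([586. , -20.6]), array([327.6, 219.2]), 83.0) z 0.0041 [ 43.   7. 178.]
floor 76 [307. 245.] (array([473.8, 100.2]), array([27.6, 20.4]), 83.0) z 0.0037 [ 15.   10.5 135.5]
floor 56 [328. 184.] (array([449. , -99.8]), array([33.8, 20.8]), 83.4) z 0.0041 [ 12.  12. 132.]
```

```bash
cat > t.py <<'E'
from h import *
import sys
C=np.array([.5853,-.013]);A=np.deg2rad(-6.9)
ex=np.array([np.cos(A),np.sin(A)]);ey=np.array([-np.sin(A),np.cos(A)])
def plan(x,y,z,along):  # tray mm, TCP height mm, tray axis the fingers spread on
    s=env.observe();R=Rn.from_rotvec(s['orientation']);M=R.as_matrix()
    P=np.r_[C+ex*x/1e3+ey*y/1e3,z/1e3]
    best=None
    a=ex if along=='x' else ey
    for sg in(1,-1):
        Y=np.r_[sg*a,0];Z=np.array([0,0,-1.]);T=np.c_[np.cross(Y,Z),Y,Z]
        r=Rn.from_matrix(M.T@T).as_rotvec();j6=s['joints'][5]+r[2]
        print('opt',sg,'turn',np.round(r/(np.pi/2),4),'shift',np.round(M.T@(P-s['tcp_pos']),4),'j6~',round(j6,2))
    print('tray dirs in tool now: ex',np.round(M.T@np.r_[ex,0],3),'ey',np.round(M.T@np.r_[ey,0],3))
    d=s['tcp_pos'][:2]-C;print('now tray',np.round([d@ex*1e3,d@ey*1e3,s['tcp_pos'][2]*1e3],1),'F tray',np.round([s['contact_force'][:2]@ex,s['contact_force'][:2]@ey,s['contact_force'][2]],2),'t',s['clock'],'reach',np.hypot(*P[:2]).round(3),'grip',s['grip_width'].round(4))
if __name__=='__main__': plan(*map(float,sys.argv[1:4]),sys.argv[4])
E
python3 t.py 25 -42 100 x
```

```text
opt 1 turn [-1.300e-03  8.000e-04  8.642e-01] shift [-0.5907 -0.3805  0.1309] j6~ 2.8
opt -1 turn [-8.0000e-04 -1.3000e-03 -1.1358e+00] shift [-0.5907 -0.3805  0.1309] j6~ -0.34
tray dirs in tool now: ex [-0.977  0.212 -0.001] ey [ 0.212  0.977 -0.002]Traceback (most recent call last):
  File "t.py", line 16, in <module>
    if __name__=='__main__': plan(*map(float,sys.argv[1:4]),sys.argv[4])
                             ~~~~^^^^^^^^^^^^^^^^^^^^^^^^^^^^^^^^^^^^^^^
  File "t.py", line 15, in plan
    d=s['tcp_pos'][:2]-C;print('now tray',np.round([d@ex*1e3,d@ey*1e3,s['tcp_pos'][2]*1e3],1),'F tray',np.round([s['contact_force'][:2]@ex,s['contact_force'][:2]@ey,s['contact_force'][2]],2),'t',s['clock'],'reach',np.hypot(*P[:2]).round(3),'grip',s['grip_width'].round(4))
                                                                                                                                                                                                                                                       ^^^^^^^^^^^^^^^^^^^^^
AttributeError: 'float' object has no attribute 'round'
```

```bash
sed -i "s/s\['grip_width'\].round(4)/round(float(s['grip_width']),4)/" t.py
python3 -m jog '[[[0,0,0,-0.035,-0.0225,0,0.5],[0,0,0,-0.07,-0.045,0,0.5],[0,0,0,-0.105,-0.0675,0,0.5],[0,0,0,-0.14,-0.09,0,0.5],[0,0,0,-0.175,-0.1125,0,0.5]]]'
python3 -m jog '[[[0,0,0,-0.035,-0.0225,0,0.5],[0,0,0,-0.07,-0.045,0,0.5],[0,0,0,-0.105,-0.0675,0,0.5],[0,0,0,-0.14,-0.09,0,0.5],[0,0,0,-0.175,-0.1125,0,0.5]]]'
python3 -m jog '[[[0,0,0,-0.035,-0.0225,0,0.5],[0,0,0,-0.07,-0.045,0,0.5],[0,0,0,-0.105,-0.0675,0,0.5],[0,0,0,-0.14,-0.09,0,0.5],[0,0,0,-0.175,-0.1125,0,0.5]]]'
python3 t.py 25 -42 100 x
```

```text
clock: 0.52
tcp_pos: [0.3009, 0.3307, 0.2307]
orientation: [-0.52, -3.098, 0.001]
contact_force: [1.3, 0.2, -0.4]
grip_width: 0.0428
grasp_force: 0.0
clock: 0.93
tcp_pos: [0.4296, 0.1668, 0.2309]
orientation: [-0.522, -3.098, -0.0]
contact_force: [0.3, 0.5, -0.6]
grip_width: 0.0429
grasp_force: 0.0
clock: 1.35
tcp_pos: [0.5581, 0.0032, 0.2307]
orientation: [-0.522, -3.097, -0.0]
contact_force: [0.3, 0.6, 0.4]
grip_width: 0.0424
grasp_force: 0.0
opt 1 turn [-4.000e-04 -5.000e-04  8.639e-01] shift [-0.0645 -0.0421  0.1306] j6~ 1.58
opt -1 turn [ 6.0000e-04 -4.0000e-04 -1.1361e+00] shift [-0.0645 -0.0421  0.1306] j6~ -1.56
tray dirs in tool now: ex [-0.977  0.212 -0.001] ey [0.212 0.977 0.   ]
now tray [-29.   12.8 230.7] F tray [0.25 0.65 0.41] t 1.35 reach 0.608 grip 0.0424
```

```bash
python3 -m jog '[[[0,0,0.075,-0.02,-0.012,0.02,0.5],[0,0,0.15,-0.04,-0.025,0.04,0.5],[0,0,0.225,-0.0645,-0.042,0.06,0.5],[0,0,0.3,-0.0645,-0.042,0.06,0.5],[0,0,0.375,-0.0645,-0.042,0.06,0.5]]]'
python3 -m jog '[[[0,0,0.075,0,0,0,0.5],[0,0,0.15,0,0,0,0.5],[0,0,0.225,0,0,0,0.5],[0,0,0.3,0,0,0,0.5],[0,0,0.375,0,0,0,0.5]]]'
python3 -m jog '[[[0,0,0.057,0,0,0.02,0.5],[0,0,0.114,0,0,0.04,0.5],[0,0,0.114,0,0,0.07,0.5],[0,0,0.114,0,0,0.07,0.5]]]'
python3 t.py 25 -42 10 x
python3 - <<'E'
from m import *
d=grab('side','side1.png');d=grab('wrist','wrist1.png');w=cloud(d);hsv,z=seg(w,d['pixels'])
for nm,m in(('top26',(z>.0225)&(z<.030)&(hsv[...,1]<60)),('19',(z>.0165)&(z<.0215)&(hsv[...,1]>70))):
    for q,a,cc in big(m):
        if a>40: print(nm,a,np.round(cc),rect(w[q][:,:2]),np.median(z[q]))
E
```

```text
clock: 1.77
tcp_pos: [0.6034, -0.0571, 0.1671]
orientation: [-1.408, -2.801, 0.003]
contact_force: [0.0, 1.2, 0.1]
grip_width: 0.0424
grasp_force: 0.0
clock: 2.18
tcp_pos: [0.6042, -0.0556, 0.1704]
orientation: [-2.161, -2.278, 0.001]
contact_force: [-0.2, -0.3, -0.2]
grip_width: 0.0428
grasp_force: 0.0
clock: 2.52
tcp_pos: [0.5996, -0.0547, 0.0936]
orientation: [-2.343, -2.077, 0.013]
contact_force: [-2.7, 0.5, -2.0]
grip_width: 0.0427
grasp_force: 0.0
opt 1 turn [-0.0085 -0.0007  0.0002] shift [-0.0024  0.0069  0.0835] j6~ 1.49
opt -1 turn [ 1.1000e-03 -1.3400e-02 -1.9997e+00] shift [-0.0024  0.0069  0.0835] j6~ -1.65
tray dirs in tool now: ex [-0.     1.    -0.013] ey [1.    0.    0.001]
now tray [ 19.2 -39.7  93.6] F tray [-2.7   0.23 -2.03] t 2.5167 reach 0.608 grip 0.0427
top26 21473 [307.  71.] (array([621.4,  35.3]), array([86. , 85.3]), 68.2) 0.025940075569550317
top26 1832 [ 19. 232.] (array([436.4, -42.5]), array([81.1, 24.4]), 70.3) 0.02367817575596108
top26 808 [544.  89.] (array([751.7,   4.8]), array([14.3, 53.7]), 5.5) 0.02624065704076127
top26 708 [253.  78.] (array([594.2,  31. ]), array([28. ,  9.9]), 81.0) 0.0258710130527997
19 3401 [285. 303.] (array([ 597.1, -112.4]), array([26.1, 72.2]), 73.5) 0.018891960803701334
19 999 [129. 313.] (array([ 486.6, -110. ]), array([25.8, 26.8]), 2.3) 0.01870702894061361
```

View pics/wrist1.png

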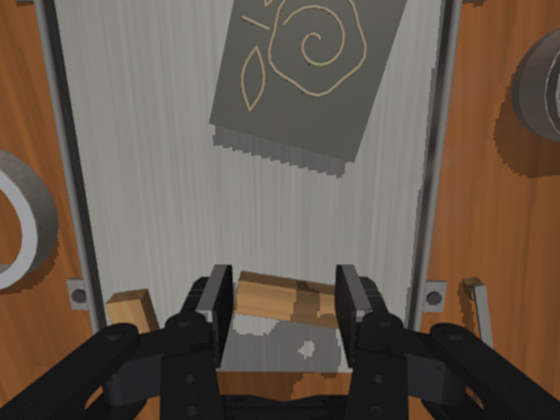

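```bash
python3 - <<'E'
from m import *
d=grab('wrist');w=cloud(d);s=env.observe();M=Rn.from_rotvec(s['orientation']).as_matrix()
q=(w-s['tcp_pos'])@M  # tool frame
q=q[np.isfinite(q[...,2])].reshape(-1,3)
q=q[(abs(q[:,0])<.05)&(abs(q[:,1])<.06)&(q[:,2]<.02)]
print(len(q))
for sg in(1,-1):
    k=q[q[:,1]*sg>0]; print(np.round(np.percentile(k,[0,2,50,98,100],axis=0)*1e3,1))
    t=k[k[:,2]>k[:,2].max()-.006];print('tip',np.round(t.min(0)*1e3,1),np.round(t.max(0)*1e3,1))
print(s['tcp_pos'],s['contact_force'])
E
python3 t.py 25 -42 12 x
```

```text
40208
[[-11.7   0.1 -85.1]
 [ -6.8   4.1 -82.5]
 [ 12.8  34.7 -59.7]
 [ 18.9  56.3 -10.5]
 [ 19.9  59.7   0.8]]
tip [-9.5 19.8 -5.2] [12.8 26.6  0.8]
[[-11.6 -60.  -85.5]
 [ -6.9 -58.1 -82.6]
 [ 12.8 -36.1 -60.2]
 [ 18.9  -4.3 -10.7]
 [ 19.9  -0.    1.1]]
tip [ -8.8 -29.   -4.9] [ 12.7 -22.5   1.1]
[ 0.60439414 -0.05563903  0.101496  ] [0.06458306 0.1368396  1.02624663]
opt 1 turn [-0.0006 -0.0001  0.0003] shift [-0.002   0.001   0.0895] j6~ 1.49
opt -1 turn [ 1.0000e-04 -9.0000e-04 -1.9997e+00] shift [-0.002   0.001   0.0895] j6~ -1.65
tray dirs in tool now: ex [-0.     1.    -0.001] ey [1. 0. 0.]
now tray [ 24.1 -40.  101.5] F tray [0.05 0.14 1.03] t 2.6667 reach 0.608 grip 0.0427
```

```bash
python3 -m jog '[[[0,0,0,0,0.001,0.03,0.5],[0,0,0,0,0.001,0.06,0.5],[0,0,0,0,0.001,0.08,0.5],[0,0,0,0,0.001,0.09,0.5],[0,0,0,0,0.001,0.09,0.5]]]'
python3 t.py 25 44 10 x
```

```text
clock: 3.08
tcp_pos: [0.6047, -0.0556, 0.0102]
orientation: [-2.349, -2.083, 0.002]
contact_force: [-0.0, 0.1, -0.5]
grip_width: 0.0426
grasp_force: 0.0
opt 1 turn [-0.0017 -0.0001  0.0002] shift [0.084  0.0006 0.0002] j6~ 1.49
opt -1 turn [ 2.0000e-04 -2.6000e-03 -1.9998e+00] shift [0.084  0.0006 0.0002] j6~ -1.65
tray dirs in tool now: ex [-0.     1.    -0.003] ey [1. 0. 0.]
now tray [ 24.4 -40.   10.2] F tray [-0.04  0.13 -0.53] t 3.0833 reach 0.616 grip 0.0426
```

```bash
python3 -m jog '[[[0,0,0,0.006,0,0,0.5],[0,0,0,0.012,0,0,0.5],[0,0,0,0.018,0,0,0.5],[0,0,0,0.022,0,0,0.5],[0,0,0,0.025,0,0,0.5]]]' |grep -E 'clock|force'
python3 -m jog '[[[0,0,0,0.004,0,0,0.5],[0,0,0,0.008,0,0,0.5],[0,0,0,0.012,0,0,0.5],[0,0,0,0.016,0,0,0.5],[0,0,0,0.02,0,0,0.5]]]' |grep -E 'clock|force'
python3 -m jog '[[[0,0,0,0.004,0,0,0.5],[0,0,0,0.008,0,0,0.5],[0,0,0,0.012,0,0,0.5],[0,0,0,0.016,0,0,0.5],[0,0,0,0.02,0,0,0.5]]]' |grep -E 'clock|force'
python3 t.py 25 44 10 x
cat > look.py <<'E'
from m import *
from t import C,ex,ey,A
import sys
for n in sys.argv[1].split(','):
    d=grab(n,sys.argv[2]+n+'.png');w=cloud(d);hsv,z=seg(w,d['pixels'])
    T=np.stack([(w[...,:2]-C)@ex,(w[...,:2]-C)@ey],-1)
    ins=(abs(T[...,0])<.108)&(abs(T[...,1])<.163)
    for nm,m in(('blk',ins&(z>.0225)&(z<.030)&(hsv[...,1]<60)&(hsv[...,2]>60)),('bar',ins&(z>.0165)&(z<.0225)&(hsv[...,1]>70))):
        for q,a,cc in big(m,3):
            if a>60: print(n,nm,a,np.round(cc),rect(T[q]),'min',np.round(T[q].min(0)*1e3,1),'max',np.round(T[q].max(0)*1e3,1))
E
python3 look.py side,scene,wrist a
```

```text
clock: 3.5
contact_force: [-0.5, 0.4, 0.5]
grasp_force: 0.0
clock: 3.92
contact_force: [0.7, -1.6, 0.5]
grasp_force: 0.7
clock: 4.33
contact_force: [-0.2, -2.2, 2.2]
grasp_force: 0.8
opt 1 turn [0.0001 0.0001 0.0001] shift [ 0.0187 -0.0004  0.0014] j6~ 1.6
opt -1 turn [-1.0000e-04  2.0000e-04 -1.9999e+00] shift [ 0.0187 -0.0004  0.0014] j6~ -1.54
tray dirs in tool now: ex [-0.  1.  0.] ey [ 1.  0. -0.]
now tray [25.4 25.3 11.4] F tray [ 0.07 -2.19  2.19] t 4.3333 reach 0.616 grip 0.0426
side blk 1346 [247. 223.] (array([23.2, 89.5]), array([122.6,  86.8]), 84.2) min [-24.1  30. ] max [ 71.5 153.4]
side bar 136 [316. 170.] (array([ -85.6, -125.7]), array([22.8, 64.5]), 9.4) min [-100.  -157.4] max [-69.5 -94.2]
side bar 117 [278. 170.] (array([  9.9, -94.9]), array([25.6, 46.2]), 83.3) min [ -13.7 -109.8] max [ 31.7 -80.9]
scene blk 1309 [304. 228.] (array([23.3, 94.6]), array([111.7,  87.5]), 84.4) min [-23.2  35.5] max [ 71.  153.3]
scene bar 409 [214. 246.] (array([  36.6, -100.7]), array([ 24.6, 101.6]), 80.4) min [ -14.3 -120.9] max [ 87.8 -81.4]
scene bar 197 [201. 208.] (array([ -84. , -125.8]), array([27.9, 58.9]), 9.6) min [-100.3 -154. ] max [-67.1 -95.6]
scene bar 92 [304. 243.] (array([64.9, 91.8]), array([106.9,   4.5]), 84.6) min [58.3 38.4] max [ 72.  144.9]
wrist blk 43735 [282. 137.] (array([22.8, 87.9]), array([94.7, 85.9]), 84.1) min [-24.3  37.6] max [ 70.1 130.9]
wrist blk 15487 [291. 114.] (array([26.6, 95.5]), array([47.7, 49. ]), 30.5) min [ 4.5 70.5] max [ 53.  120.1]
wrist blk 1741 [209.  28.] (array([  1.9, 121.1]), array([20.4, 10.5]), 81.4) min [ -3.2 111.2] max [  8.2 131. ]
```

```bash
python3 -m jog '[[[0,0,0,0.003,0,0,0.5],[0,0,0,0.006,0,0,0.5],[0,0,0,0.009,0,0,0.5],[0,0,0,0.011,0,0,0.5],[0,0,0,0.013,0,0,0.5]]]' |grep -E 'clock|force'
python3 -m jog '[[[0,0,0,0.001,0,0,0.5],[0,0,0,0.002,0,0,0.5],[0,0,0,0.003,0,0,0.5]]]' |grep -E 'clock|force'
python3 t.py 25 44 10 x
python3 look.py side,scene,wrist b
```

```text
clock: 4.9
contact_force: [0.9, -0.7, -0.4]
grasp_force: 0.3
clock: 5.15
contact_force: [-0.2, -0.7, -0.9]
grasp_force: 0.3
opt 1 turn [-0.      0.      0.0001] shift [ 0.003  -0.0003  0.0013] j6~ 1.62
opt -1 turn [-0.     -0.     -1.9999] shift [ 0.003  -0.0003  0.0013] j6~ -1.52
tray dirs in tool now: ex [-0.  1. -0.] ey [ 1.  0. -0.]
now tray [25.3 41.  11.3] F tray [-0.11 -0.7  -0.93] t 5.15 reach 0.616 grip 0.0427
side blk 1380 [247. 227.] (array([ 19.5, 104.1]), array([117.3,  86.2]), 89.1) min [-24.1  45.8] max [ 63.  162.9]
side bar 140 [316. 170.] (array([ -85.3, -126.8]), array([23.2, 63.4]), 11.0) min [-100.1 -159.4] max [-69.7 -94.5]
side bar 130 [277. 170.] (array([ 13. , -96.4]), array([26. , 54.4]), 80.8) min [ -14. -113.] max [ 38.3 -80.6]
scene blk 1233 [310. 226.] (array([ 19.8, 107. ]), array([111.4,  88.9]), 89.4) min [-25.  51.] max [ 64.1 163. ]
scene bar 410 [214. 246.] (array([  36.3, -100.6]), array([ 24.8, 101.6]), 80.4) min [ -14.2 -120.7] max [ 87.2 -81.4]
scene bar 194 [201. 208.] (array([ -85.2, -125.9]), array([28.9, 59.2]), 10.3) min [ -99.7 -154.1] max [-67.7 -95.6]
scene bar 83 [311. 241.] (array([ 61.4, 107.2]), array([106.5,   3.8]), 89.4) min [59.6 54. ] max [ 63.8 160.4]
wrist blk 44992 [271. 139.] (array([19.8, 99.4]), array([94.4, 86.1]), 89.3) min [-23.6  52.3] max [ 63.3 146.3]
wrist blk 15220 [279. 121.] (array([ 22.8, 108. ]), array([48., 49.]), 35.1) min [ 1.4 83.4] max [ 49.3 133.3]
wrist blk 2031 [190.  38.] (array([ -3.9, 134.1]), array([25.1, 10.6]), 72.8) min [ -9.1 121.5] max [  2.  146.1]
```

```bash
python3 -m jog '[[[0,0,0,0.0007,0,0,0.5],[0,0,0,0.0014,0,0,0.5],[0,0,0,0.002,0,0,0.5],[0,0,0,0.002,0,0,0.5]]]' |grep -E 'clock|force'
python3 -m jog '[[[0,0,0,0.0005,0,0,0.5],[0,0,0,0.001,0,0,0.5],[0,0,0,0.001,0,0,0.5]]]' |grep -E 'clock|force'
python3 t.py 25 44 10 x
```

```text
clock: 5.63
contact_force: [0.7, -2.6, -0.7]
grasp_force: 1.4
clock: 5.88
contact_force: [2.4, -5.3, 0.3]
grasp_force: 2.4
opt 1 turn [ 0.0017  0.0016 -0.0006] shift [ 0.0014 -0.0016  0.0019] j6~ 1.63
opt -1 turn [ 0.0025 -0.0027  1.9994] shift [ 0.0014 -0.0016  0.0019] j6~ 4.77
tray dirs in tool now: ex [0.001 1.    0.003] ey [ 1.    -0.001 -0.003]
now tray [26.6 42.6 11.9] F tray [ 2.97 -4.94  0.3 ] t 5.8833 reach 0.616 grip 0.0428
```

```bash
python3 -m jog '[[[0,0,0,-0.006,0,0,0.5],[0,0,0,-0.015,0,0,0.5],[0,0,0,-0.015,0,-0.03,0.5],[0,0,0,-0.015,0,-0.06,0.5],[0,0,0,-0.015,0,-0.06,0.5]]]' |grep -E 'clock|force'
python3 t.py -60 108 70 y
```

```text
clock: 6.3
contact_force: [2.0, -0.7, 1.5]
grasp_force: 0.0
opt 1 turn [ 0.0057  0.0039 -0.9998] shift [ 0.079  -0.0889  0.0073] j6~ 0.03
opt -1 turn [ 0.0039 -0.0057  1.0002] shift [ 0.079  -0.0889  0.0073] j6~ 3.17
tray dirs in tool now: ex [-0.    1.    0.01] ey [1.    0.    0.002]
now tray [28.8 29.  78. ] F tray [ 2.07 -0.48  1.52] t 6.3 reach 0.548 grip 0.042
```

```bash
python3 -m jog '[[[0,0,-0.075,0.02,-0.02,0,0.5],[0,0,-0.15,0.04,-0.045,0,0.5],[0,0,-0.225,0.06,-0.07,0,0.5],[0,0,-0.3,0.079,-0.0885,0,0.5],[0,0,-0.375,0.079,-0.0885,0,0.5]]]' |grep -E 'clock|force'
python3 -m jog '[[[0,0,-0.075,0,0,0,0.5],[0,0,-0.15,0,0,0,0.5],[0,0,-0.225,0,0,0,0.5],[0,0,-0.3,0,0,0,0.5],[0,0,-0.375,0,0,0,0.5]]]' |grep -E 'clock|force'
python3 -m jog '[[[0,0,-0.075,0,0,0,0.5],[0,0,-0.15,0,0,0,0.5],[0,0,-0.225,0,0,0,0.5],[0,0,-0.25,0,0,0,0.5],[0,0,-0.25,0,0,0,0.5]]]' |grep -E 'clock|force'
python3 t.py -52 108 10 y; python3 look.py scene,wrist c
```

```text
clock: 6.72
contact_force: [0.8, -0.2, 0.5]
grasp_force: 0.0
clock: 7.13
contact_force: [0.5, 0.8, 0.7]
grasp_force: 0.0
clock: 7.55
contact_force: [0.1, 0.4, -0.1]
grasp_force: 0.0
opt 1 turn [ 0.0006 -0.0008  0.0007] shift [-0.0119 -0.      0.0611] j6~ 0.18
opt -1 turn [ 1.3000e-03  1.0000e-03 -1.9993e+00] shift [-0.0119 -0.      0.0611] j6~ -2.96
tray dirs in tool now: ex [-1.    -0.001 -0.001] ey [-0.001  1.     0.001]
now tray [-63.8 108.   71.1] F tray [ 0.01  0.38 -0.07] t 7.55 reach 0.556 grip 0.0422
scene blk 1395 [307. 226.] (array([ 20.2, 108.4]), array([ 88.4, 109.5]), 0.3) min [-24.   53.6] max [ 64.5 163. ]
scene bar 403 [214. 246.] (array([  37., -101.]), array([ 24.8, 102. ]), 80.3) min [ -13.3 -118.8] max [ 88.  -81.6]
scene bar 195 [201. 208.] (array([ -84.5, -125.8]), array([27.5, 58.9]), 9.6) min [-101.4 -156.4] max [-66.1 -95.3]
scene bar 89 [311. 241.] (array([ 61.7, 107.1]), array([107.4,   4.9]), 89.9) min [59.3 53.4] max [ 64.3 160.7]
wrist blk 9105 [285. 354.] (array([ 10.7, 109. ]), array([67. , 82.1]), 0.4) min [-22.9  68. ] max [ 44.2 150.2]
wrist blk 420 [243. 336.] (array([-4.4, 85.5]), array([11.1, 22.5]), 22.8) min [-9.1 75. ] max [ 2.4 97.5]
wrist bar 544 [284. 302.] (array([-22.1, 109. ]), array([59. ,  2.1]), 89.2) min [-23.4  79.5] max [-21.  138.5]
```

```bash
python3 -m jog '[[[0,0,0,-0.003,0,0.025,0.5],[0,0,0,-0.006,0,0.045,0.5],[0,0,0,-0.009,0,0.055,0.5],[0,0,0,-0.011,0,0.06,0.5],[0,0,0,-0.011,0,0.06,0.5]]]' |grep -E 'clock|force'
python3 -m jog '[[[0,0,0,-0.006,0,0,0.5],[0,0,0,-0.01,0,0,0.5],[0,0,0,-0.014,0,0,0.5],[0,0,0,-0.018,0,0,0.5],[0,0,0,-0.022,0,0,0.5]]]' |grep -E 'clock|force'
python3 -m jog '[[[0,0,0,-0.004,0,0,0.5],[0,0,0,-0.008,0,0,0.5],[0,0,0,-0.012,0,0,0.5],[0,0,0,-0.016,0,0,0.5],[0,0,0,-0.02,0,0,0.5]]]' |grep -E 'clock|force'
python3 -m jog '[[[0,0,0,-0.003,0,0,0.5],[0,0,0,-0.006,0,0,0.5],[0,0,0,-0.009,0,0,0.5],[0,0,0,-0.012,0,0,0.5],[0,0,0,-0.014,0,0,0.5]]]' |grep -E 'clock|force'
python3 t.py 14 108 10 y; python3 look.py scene,side,wrist d
```

```text
clock: 8.07
contact_force: [-0.6, 0.0, -0.7]
grasp_force: 0.0
clock: 8.48
contact_force: [-2.1, 0.3, 0.4]
grasp_force: 1.0
clock: 8.9
contact_force: [-1.7, 0.4, 1.3]
grasp_force: 1.0
clock: 9.32
contact_force: [-1.1, 0.1, 1.0]
grasp_force: 0.9
opt 1 turn [-0.      0.0002  0.0001] shift [-0.0097  0.0001  0.0013] j6~ 0.16
opt -1 turn [-4.0000e-04 -0.0000e+00 -1.9999e+00] shift [-0.0097  0.0001  0.0013] j6~ -2.98
tray dirs in tool now: ex [-1. -0.  0.] ey [-0.  1. -0.]
now tray [  4.3 107.9  11.3] F tray [-1.1  -0.03  0.99] t 9.3167 reach 0.619 grip 0.0429
scene blk 1529 [311. 238.] (array([ 56.6, 108.2]), array([ 89.3, 109.9]), 0.5) min [11.6 53.4] max [101.7 162.9]
scene bar 422 [214. 246.] (array([  37.1, -101.1]), array([ 25.3, 101.2]), 80.5) min [ -13.5 -121. ] max [ 88.  -81.4]
scene bar 201 [201. 208.] (array([ -84.5, -126. ]), array([27.2, 58.5]), 8.6) min [ -99.8 -156.6] max [-67.9 -95.6]
scene bar 65 [312. 255.] (array([99.4, 97.2]), array([83.9,  4.4]), 89.5) min [97.5 55.2] max [102.  139.1]
side blk 980 [226. 225.] (array([ 58.2, 106.8]), array([112.2,  86.3]), 90.0) min [1
[... 212 characters left out ...]
, 9.9) min [-100.2 -158.8] max [-69.7 -94.9]
wrist blk 5495 [288. 352.] (array([ 33.1, 109.2]), array([55.6, 35.4]), 88.9) min [15.4 81.2] max [ 51.2 137. ]
wrist blk 1687 [284. 386.] (array([ 46.5, 109.3]), array([14.9, 38.1]), 5.5) min [39.1 90.5] max [ 54.  128.7]
wrist blk 504 [233. 363.] (array([33.3, 88.2]), array([10.1, 17.7]), 26.6) min [29.2 80.9] max [40.3 97.4]
wrist bar 858 [284. 315.] (array([ 16., 109.]), array([42.9,  3.1]), 89.5) min [14.2 87.5] max [ 17.4 130.4]
wrist bar 160 [404. 314.] (array([ 15.8, 158. ]), array([ 1.4, 10. ]), 1.1) min [ 15.1 152.9] max [ 16.6 163. ]
wrist bar 151 [163. 314.] (array([15.9, 59.8]), array([9.2, 1.8]), 86.7) min [14.9 55.2] max [16.7 64.4]
```

```bash
python3 -m jog '[[[0,0,0,-0.0025,0,0,0.5],[0,0,0,-0.005,0,0,0.5],[0,0,0,-0.0065,0,0,0.5],[0,0,0,-0.0075,0,0,0.5],[0,0,0,-0.0075,0,0,0.5]]]' |grep -E 'clock|force'
python3 -m jog '[[[0,0,0,-0.0006,0,0,0.5],[0,0,0,-0.0012,0,0,0.5],[0,0,0,-0.0012,0,0,0.5]]]' |grep -E 'clock|force'
python3 t.py 14 108 10 y
```

```text
clock: 9.88
contact_force: [0.1, -0.7, 0.8]
grasp_force: 0.2
clock: 10.13
contact_force: [-0.1, 0.3, -0.5]
grasp_force: 0.4
opt 1 turn [-0.      0.      0.0002] shift [-0.0014  0.0001  0.0013] j6~ 0.16
opt -1 turn [-0.     -0.     -1.9998] shift [-0.0014  0.0001  0.0013] j6~ -2.98
tray dirs in tool now: ex [-1. -0.  0.] ey [-0.  1. -0.]
now tray [ 12.6 107.9  11.3] F tray [-0.18  0.26 -0.48] t 10.1333 reach 0.619 grip 0.0428
```

```bash
python3 -m jog '[[[0,0,0,-0.0006,0,0,0.5],[0,0,0,-0.0012,0,0,0.5],[0,0,0,-0.0012,0,0,0.5]]]' |grep -E 'clock|force'
python3 -m jog '[[[0,0,0,-0.0005,0,0,0.5],[0,0,0,-0.001,0,0,0.5],[0,0,0,-0.001,0,0,0.5]]]' |grep -E 'clock|force'
python3 t.py 14 108 10 y
```

```text
clock: 10.38
contact_force: [-1.0, -0.3, 0.5]
grasp_force: 0.7
clock: 10.63
contact_force: [-5.4, 0.9, 3.0]
grasp_force: 2.5
opt 1 turn [-0.     -0.0015  0.0002] shift [-0.0004  0.      0.0012] j6~ 0.16
opt -1 turn [ 0.0023 -0.     -1.9998] shift [-0.0004  0.      0.0012] j6~ -2.98
tray dirs in tool now: ex [-1.    -0.    -0.002] ey [-0.  1. -0.]
now tray [ 13.6 108.   11.2] F tray [-5.51  0.29  2.99] t 10.6333 reach 0.619 grip 0.0428
```

```bash
python3 -m jog '[[[0,0,0,-0.0006,0,0,0.5],[0,0,0,-0.0006,0,0,0.5]]]' |grep -E 'clock|force'
python3 -m jog '[[[0,0,0,0.01,0,0,0.5],[0,0,0,0.03,0,0,0.5],[0,0,0,0.035,0,-0.03,0.5],[0,0,0,0.035,0,-0.06,0.5],[0,0,0,0.035,0,-0.065,0.5]]]' |grep -E 'clock|force'
python3 t.py 32 -145 75 x;python3 look.py scene,side e
python3 -c "
import cv2;i=cv2.imread('pics/escene.png')[180:290,170:360];cv2.imwrite('pics/e2.png',cv2.resize(i,None,fx=4,fy=4,interpolation=cv2.INTER_CUBIC))"
```

```text
clock: 10.8
contact_force: [-6.8, 0.5, 4.3]
grasp_force: 3.2
clock: 11.22
contact_force: [2.0, 0.3, 1.0]
grasp_force: 0.0
opt 1 turn [0.0061 0.0047 1.0003] shift [-0.0477 -0.2535  0.007 ] j6~ 1.74
opt -1 turn [-0.0047  0.0061 -0.9997] shift [-0.0477 -0.2535  0.007 ] j6~ -1.4
tray dirs in tool now: ex [-1.    -0.     0.011] ey [-0.     1.     0.001]
now tray [-15.9 108.5  81.8] F tray [1.96 0.54 1.02] t 11.2167 reach 0.621 grip 0.0427
scene blk 1491 [312. 241.] (array([ 65.7, 108.1]), array([ 84.7, 109.7]), 0.0) min [23.3 53.2] max [108. 163.]
scene bar 417 [214. 246.] (array([  36.6, -100.7]), array([ 25.2, 101. ]), 80.0) min [ -14.7 -120.7] max [ 87.2 -81.4]
scene bar 197 [201. 208.] (array([ -84.1, -125.7]), array([26.6, 59. ]), 8.9) min [-100.4 -156.4] max [-68.5 -95.6]
side blk 1215 [227. 224.] (array([ 65.3, 107.6]), array([110.7,  84.4]), 90.0) min [23.1 52.3] max [107.5 163. ]
side bar 142 [316. 170.] (array([ -85.6, -125.7]), array([22.8, 63.1]), 9.3) min [-100.1 -157.8] max [-69.9 -95. ]
side bar 68 [281. 171.] (array([  1.3, -94.2]), array([28.7, 27.5]), 86.7) min [ -13.  -109.1] max [ 14.5 -80.2]
```

View pics/e2.png

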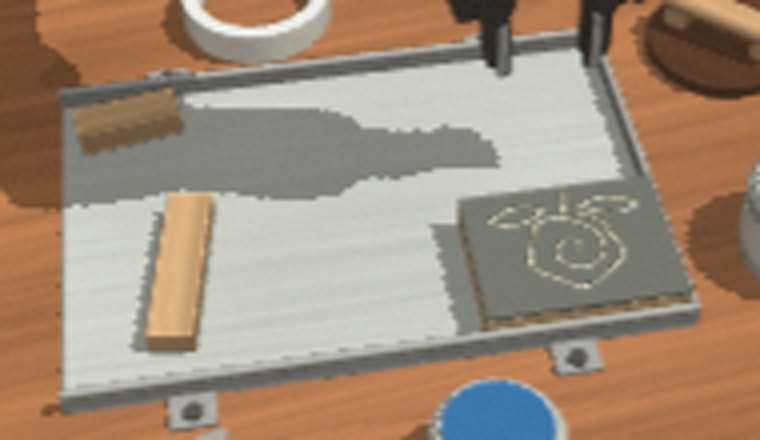

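```bash
python3 -m jog '[[[0,0,0.075,-0.01,-0.035,0,0.6],[0,0,0.15,-0.02,-0.07,0,0.6],[0,0,0.225,-0.03,-0.105,0,0.6],[0,0,0.3,-0.04,-0.14,0,0.6],[0,0,0.375,-0.049,-0.175,0,0.6]]]' |grep -E 'clock|force'
python3 -m jog '[[[0,0,0.075,0,0,0,0.6],[0,0,0.15,0,0,0,0.6],[0,0,0.225,0,0,0,0.6],[0,0,0.3,0,0,0,0.6],[0,0,0.375,0,0,0,0.6]]]' |grep -E 'clock|force'
python3 -m jog '[[[0,0,0.075,0,0,0,0.6],[0,0,0.15,0,0,0,0.6],[0,0,0.225,0,0,0,0.6],[0,0,0.25,0,0,0,0.6],[0,0,0.25,0,0,0,0.6]]]' |grep -E 'clock|force'
python3 t.py 36 -146 9 x
```

```text
clock: 11.73
contact_force: [0.4, 0.2, 0.2]
grasp_force: 0.0
clock: 12.15
contact_force: [0.8, -0.3, -0.3]
grasp_force: 0.0
clock: 12.57
contact_force: [-0.7, 0.1, 0.4]
grasp_force: 0.0
opt 1 turn [-0.0007  0.0001 -0.0003] shift [-0.0787  0.0068  0.0657] j6~ 1.45
opt -1 turn [1.0000e-04 1.0000e-03 1.9997e+00] shift [-0.0787  0.0068  0.0657] j6~ 4.59
tray dirs in tool now: ex [ 0.001  1.    -0.001] ey [ 1.    -0.001 -0.   ]
now tray [ 29.3 -67.3  74.7] F tray [-0.72  0.03  0.41] t 12.5667 reach 0.625 grip 0.0515
```

Move over, then check the tip heights with the wrist camera before descending fully.

```bash
python3 -m jog '[[[0,0,0,-0.035,0.003,0,0.6],[0,0,0,-0.065,0.007,0,0.6],[0,0,0,-0.079,0.007,0.015,0.6],[0,0,0,-0.079,0.007,0.03,0.6],[0,0,0,-0.079,0.007,0.03,0.6]]]' |grep -E 'clock|force'
python3 -m jog '[[[0,0,0,0,0,0.015,0.6],[0,0,0,0,0,0.03,0.6],[0,0,0,0,0,0.036,0.6],[0,0,0,0,0,0.036,0.6]]]'
python3 t.py 36 30.5 9 x; python3 look.py wrist,scene f
```

```text
clock: 12.98
contact_force: [-0.2, 0.6, -0.9]
grasp_force: 0.0
clock: 13.32
tcp_pos: [0.6021, -0.1612, 0.0078]
orientation: [-2.346, -2.083, 0.003]
contact_force: [-0.0, 0.4, -0.4]
grip_width: 0.0511
grasp_force: 0.0
opt 1 turn [-0.0029 -0.0008  0.0009] shift [ 0.1756  0.0018 -0.001 ] j6~ 1.32
opt -1 turn [ 1.2000e-03 -4.6000e-03 -1.9991e+00] shift [ 0.1756  0.0018 -0.001 ] j6~ -1.82
tray dirs in tool now: ex [-0.001  1.    -0.005] ey [1.    0.001 0.001]
now tray [  34.5 -145.1    7.8] F tray [-0.08  0.35 -0.39] t 13.3167 reach 0.625 grip 0.0511
wrist blk 129 [364. 279.] (array([  64.7, -132.9]), array([1.3, 5.1]), 89.7) min [  62.2 -133.5] max [  67.3 -132.2]
wrist blk 123 [203. 278.] (array([   5.3, -133.2]), array([5.1, 1.5]), 2.5) min [   2.7 -134. ] max [   7.8 -132.4]
wrist bar 18432 [287. 185.] (array([  37.2, -100.1]), array([ 25.5, 100.3]), 80.3) min [ -13.8 -120.8] max [ 88.1 -79.7]
wrist bar 1722 [ 12. 284.] (array([ -70.4, -136.2]), array([39.8, 13.7]), 77.9) min [ -80.7 -154.8] max [ -66.2 -115.4]
scene blk 1497 [312. 241.] (array([ 64.9, 108.2]), array([ 86. , 109.6]), 0.1) min [21.8 53.4] max [107.9 163. ]
scene bar 408 [214. 247.] (array([  36.1, -100.9]), array([ 24.9, 102.9]), 80.5) min [ -13.9 -120.9] max [ 88.4 -81.7]
scene bar 84 [208. 207.] (array([ -86.4, -112.8]), array([25.3, 32.5]), 10.6) min [ -99.7 -126.5] max [-71.  -95.5]
```

View pics/fwrist.png

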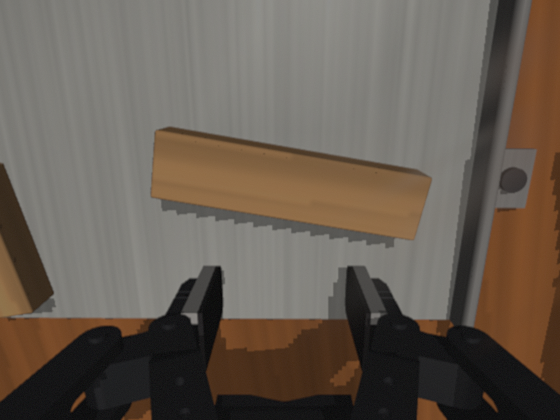

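```bash
python3 -m jog '[[[0,0,0,0.004,0,0,0.6],[0,0,0,0.008,0,0,0.6],[0,0,0,0.012,0,0,0.6],[0,0,0,0.016,0,0,0.6],[0,0,0,0.02,0,0,0.6]]]' |grep -E 'clock|force'
python3 -m jog '[[[0,0,0,0.005,0,0,0.6],[0,0,0,0.01,0,0,0.6],[0,0,0,0.015,0,0,0.6],[0,0,0,0.02,0,0,0.6],[0,0,0,0.025,0,0,0.6]]]' |grep -E 'clock|force'
python3 t.py 36 10 9 x; python3 look.py wrist,scene g
```

```text
clock: 13.83
contact_force: [0.6, -0.2, -0.0]
grasp_force: 0.1
clock: 14.25
contact_force: [0.1, -0.8, -0.2]
grasp_force: 0.2
opt 1 turn [0.     0.0001 0.0002] shift [ 0.1105 -0.0003  0.0013] j6~ 1.39
opt -1 turn [-1.0000e-04  0.0000e+00 -1.9998e+00] shift [ 0.1105 -0.0003  0.0013] j6~ -1.75
tray dirs in tool now: ex [-0.  1.  0.] ey [ 1.  0. -0.]
now tray [  36.3 -100.5   10.3] F tray [ 0.21 -0.8  -0.25] t 14.25 reach 0.622 grip 0.0515
wrist blk 127 [363. 275.] (array([ 67.7, -88.8]), array([2.8, 7.7]), 64.8) min [ 64.  -91.7] max [ 70.6 -87.2]
wrist blk 126 [204. 275.] (array([  7. , -88.2]), array([1.3, 5.1]), 88.4) min [  4.4 -89. ] max [  9.6 -87.6]
wrist bar 15830 [279. 235.] (array([ 34.7, -75.9]), array([ 26.4, 100.1]), 89.9) min [-15.3 -89.2] max [ 84.8 -62.8]
wrist bar 2770 [ 14. 345.] (array([ -75.4, -125.7]), array([62.7, 17.4]), 77.5) min [ -90.4 -154.5] max [-68.7 -93.3]
scene blk 1494 [312. 241.] (array([ 65.5, 108.2]), array([109.3,  84.8]), 90.0) min [23.1 53.6] max [107.9 162.9]
scene bar 386 [226. 244.] (array([ 34.8, -75.8]), array([ 24.7, 100.1]), 90.0) min [-15.2 -88.1] max [ 84.9 -63.4]
```

```bash
python3 -m jog '[[[0,0,0,0.006,0,0,0.6],[0,0,0,0.012,0,0,0.6],[0,0,0,0.018,0,0,0.6],[0,0,0,0.024,0,0,0.6],[0,0,0,0.03,0,0,0.6]]]' |grep -E 'clock|force'
python3 -m jog '[[[0,0,0,0.006,0,0,0.6],[0,0,0,0.012,0,0,0.6],[0,0,0,0.018,0,0,0.6],[0,0,0,0.024,0,0,0.6],[0,0,0,0.03,0,0,0.6]]]' |grep -E 'clock|force'
python3 -m jog '[[[0,0,0,0.006,0,0,0.6],[0,0,0,0.012,0,0,0.6],[0,0,0,0.018,0,0,0.6],[0,0,0,0.024,0,0,0.6],[0,0,0,0.03,0,0,0.6]]]' |grep -E 'clock|force'
python3 -m jog '[[[0,0,0,0.005,0,0,0.6],[0,0,0,0.01,0,0,0.6],[0,0,0,0.014,0,0,0.6],[0,0,0,0.017,0,0,0.6],[0,0,0,0.017,0,0,0.6]]]' |grep -E 'clock|force'
python3 t.py 36 10 9 x; python3 look.py wrist,scene h
```

```text
clock: 14.77
contact_force: [0.5, -0.6, -0.6]
grasp_force: 0.1
clock: 15.18
contact_force: [0.1, 0.3, 0.1]
grasp_force: 0.1
clock: 15.6
contact_force: [0.1, 0.3, 0.4]
grasp_force: 0.1
clock: 16.02
contact_force: [-0.3, 0.2, 0.7]
grasp_force: 0.0
opt 1 turn [-0.     -0.0002  0.0006] shift [ 0.0034 -0.0003  0.0013] j6~ 1.57
opt -1 turn [ 3.0000e-04 -0.0000e+00 -1.9994e+00] shift [ 0.0034 -0.0003  0.0013] j6~ -1.58
tray dirs in tool now: ex [-0.001  1.    -0.   ] ey [1.    0.001 0.   ]
now tray [36.3  6.6 10.3] F tray [-0.35  0.13  0.75] t 16.0167 reach 0.622 grip 0.0512
wrist blk 31623 [375. 108.] (array([66.4, 82.9]), array([57.1, 83.2]), 90.0) min [24.8 54.4] max [108.  111.5]
wrist blk 8454 [394.  43.] (array([73., 98.]), array([48. , 26.8]), 0.0) min [49.  84.6] max [ 97.  111.4]
wrist blk 1988 [407.  17.] (array([ 74.8, 105.4]), array([11.9, 19. ]), 89.9) min [65.3 99.4] max [ 84.3 111.3]
wrist bar 15792 [279. 234.] (array([34.7, 31.5]), array([100. ,  26.7]), 0.3) min [-15.3  18.1] max [84.7 44.8]
scene blk 1497 [312. 241.] (array([ 65.3, 108.3]), array([ 85.5, 109.2]), 0.1) min [22.5 53.6] max [108.  162.9]
scene bar 250 [277. 241.] (array([36.2, 31.9]), array([ 24.4, 100.1]), 88.2) min [-13.7  18.4] max [85.8 43. ]
scene bar 197 [201. 208.] (array([ -84.3, -125.7]), array([27.7, 58.6]), 6.9) min [-100.6 -154.3] max [-68.6 -95.6]
```

```bash
python3 -m jog '[[[0,0,0,-0.01,0,0,0.6],[0,0,0,-0.02,0,0,0.6],[0,0,0,-0.02,0,-0.025,0.6],[0,0,0,-0.02,0,-0.05,0],[0,0,0,-0.02,-0.03,-0.05,0]]]' |grep -E 'clock|force'
python3 t.py -42 31 55 x
```

```text
clock: 16.53
contact_force: [1.0, 0.1, 1.4]
grasp_force: 0.0
opt 1 turn [ 0.0103  0.0008 -0.0014] shift [ 0.0474 -0.0573  0.0107] j6~ 1.53
opt -1 turn [ 1.2000e-03 -1.6100e-02  1.9986e+00] shift [ 0.0474 -0.0573  0.0107] j6~ 4.67
tray dirs in tool now: ex [0.002 1.    0.016] ey [ 1.    -0.002 -0.001]
now tray [ 15.  -16.5  66.7] F tray [0.95 0.25 1.43] t 16.5333 reach 0.548 grip 0.028
```

```bash
python3 -m jog '[[[0,0,0,0.0,-0.025,0,0],[0,0,0,0.02,-0.048,0,0],[0,0,0,0.044,-0.048,0,0],[0,0,0,0.044,-0.048,0.02,0],[0,0,0,0.044,-0.048,0.02,0]]]' |grep -E 'clock|force|grip'
python3 -m jog '[[[0,0,0,0,0,0.015,0],[0,0,0,0,0,0.025,0],[0,0,0,0,0,0.03,0],[0,0,0,0,0,0.03,0]]]' |grep -E 'clock|force|grip'
python3 t.py 3 31 9 x;python3 look.py wrist i
```

```text
clock: 16.95
contact_force: [-0.6, 0.0, -2.0]
grip_width: 0.0005
grasp_force: 0.0
clock: 17.28
contact_force: [0.3, 0.6, -0.1]
grip_width: -0.0001
grasp_force: 0.0
opt 1 turn [-0.0024  0.0002 -0.0006] shift [ 0.0021  0.0461 -0.0006] j6~ 1.61
opt -1 turn [4.0000e-04 3.8000e-03 1.9994e+00] shift [ 0.0021  0.0461 -0.0006] j6~ 4.75
tray dirs in tool now: ex [ 0.001  1.    -0.004] ey [ 1.    -0.001 -0.   ]
now tray [-43.1  29.    8.6] F tray [ 0.27  0.61 -0.05] t 17.2833 reach 0.592 grip -0.0001
wrist blk 13451 [520. 132.] (array([40.6, 93.8]), array([32.7, 79.1]), 0.5) min [24.1 54.4] max [ 57.3 133.2]
wrist blk 1693 [539. 163.] (array([43.2, 83.8]), array([11. , 28.4]), 11.3) min [37.6 69.8] max [49.4 97.9]
wrist blk 178 [557.  18.] (array([ 40. , 127.1]), array([ 3., 12.]), 15.1) min [ 37.9 121.5] max [ 42.4 133.1]
wrist bar 11918 [455. 288.] (array([26.8, 32. ]), array([84.7, 26.1]), 0.2) min [-15.6  19. ] max [69.2 45.2]
wrist bar 548 [495.  28.] (array([ 25.1, 125.7]), array([ 2.2, 17.6]), 0.7) min [ 23.9 116.9] max [ 26.2 134.5]
wrist bar 361 [482. 113.] (array([ 24.9, 100.7]), array([17.3,  1.7]), 88.4) min [23.9 92. ] max [ 25.8 109.3]
```

View pics/iwrist.png

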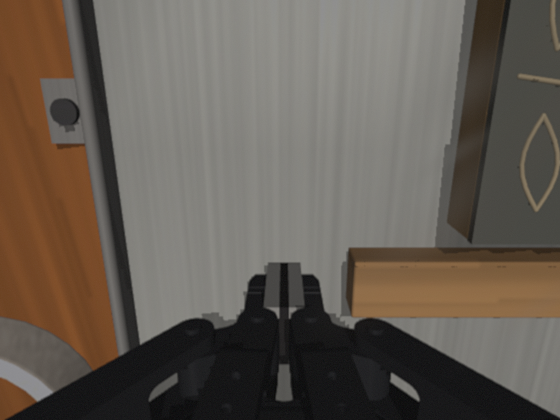

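```bash
python3 -m jog '[[[0,0,0,0.0025,0.004,0,0],[0,0,0,0.0025,0.008,0,0],[0,0,0,0.0025,0.012,0,0],[0,0,0,0.0025,0.016,0,0],[0,0,0,0.0025,0.02,0,0]]]' |grep -E 'clock|force'
python3 -m jog '[[[0,0,0,0,0.003,0,0],[0,0,0,0,0.006,0,0],[0,0,0,0,0.009,0,0],[0,0,0,0,0.012,0,0],[0,0,0,0,0.015,0,0]]]' |grep -E 'clock|force'
python3 t.py 3 31 9 x;python3 look.py scene j
```

```text
clock: 17.75
contact_force: [-2.6, 0.9, 3.9]
grasp_force: 1.9
clock: 18.17
contact_force: [-4.0, 1.0, 5.2]
grasp_force: 2.8
opt 1 turn [-0.0005 -0.0001  0.0003] shift [-0.0016  0.0099  0.002 ] j6~ 1.61
opt -1 turn [ 1.0000e-04 -8.0000e-04 -1.9997e+00] shift [-0.0016  0.0099  0.002 ] j6~ -1.53
tray dirs in tool now: ex [-0.     1.    -0.001] ey [1. 0. 0.]
now tray [-6.9 32.6 11. ] F tray [-4.07  0.5   5.18] t 18.1667 reach 0.592 grip 0.0004
scene blk 1499 [312. 241.] (array([ 65.5, 108.2]), array([109.5,  84.8]), 90.0) min [23.1 53.5] max [107.9 163. ]
scene bar 407 [276. 245.] (array([55. , 30.1]), array([ 25.3, 100.9]), 89.4) min [ 4.6 17. ] max [105.5  42.8]
scene bar 200 [201. 208.] (array([ -83.1, -125.5]), array([28.7, 59.1]), 9.5) min [-102.1 -154.2] max [-64.5 -95.6]
```

```bash
python3 -m jog '[[[0,0,0,0,0.001,0,0],[0,0,0,0,0.002,0,0],[0,0,0,0,0.003,0,0],[0,0,0,0,0.003,0,0]]]' |grep -E 'clock|force|tcp'
python3 -m jog '[[[0,0,0,0,0.0005,0,0],[0,0,0,0,0.001,0,0],[0,0,0,0,0.001,0,0]]]' |grep -E 'clock|force|tcp'
python3 t.py 3 31 9 x;python3 look.py scene,wrist k
```

```text
clock: 18.55
tcp_pos: [0.5854, 0.0198, 0.0109]
contact_force: [-3.9, 0.2, 6.3]
grasp_force: 2.8
clock: 18.8
tcp_pos: [0.5862, 0.0197, 0.0109]
contact_force: [-3.9, 0.6, 6.9]
grasp_force: 3.0
opt 1 turn [-0.0005 -0.      0.0003] shift [-0.0016  0.0061  0.0019] j6~ 1.61
opt -1 turn [ 1.0000e-04 -8.0000e-04 -1.9997e+00] shift [-0.0016  0.0061  0.0019] j6~ -1.53
tray dirs in tool now: ex [-0.     1.    -0.001] ey [1. 0. 0.]
now tray [-3.1 32.6 10.9] F tray [-3.99  0.12  6.93] t 18.8 reach 0.592 grip 0.0001
scene blk 1495 [312. 241.] (array([ 65.4, 108.2]), array([109.8,  84.8]), 89.9) min [23.  53.3] max [107.9 163. ]
scene bar 401 [276. 246.] (array([57.8, 30. ]), array([ 25. , 100.2]), 89.1) min [ 7.7 16.9] max [107.8  42.6]
scene bar 201 [201. 208.] (array([ -83.5, -125.6]), array([27.3, 59.2]), 10.5) min [-101.4 -154.2] max [-65.9 -95.6]
wrist blk 41035 [465. 132.] (array([61.9, 95.9]), array([74.4, 83.2]), 0.2) min [24.7 54.2] max [ 99.3 137.4]
wrist blk 1586 [417. 172.] (array([43.5, 83.6]), array([10.5, 28.4]), 5.4) min [38.2 69.5] max [48.9 97.7]
wrist blk 1305 [432.  21.] (array([ 43.5, 129.5]), array([11.1, 15.9]), 0.6) min [ 37.9 121.5] max [ 49.  137.4]
wrist bar 13075 [438. 293.] (array([58.5, 31.2]), array([26.5, 99.2]), 89.4) min [ 9.  17.7] max [108.   44.8]
wrist bar 856 [363. 117.] (array([24.9, 97.4]), array([83. ,  0.8]), 90.0) min [24.5 55.9] max [ 25.3 138.9]
```

```bash
python3 -m jog '[[[0,0,0,0,0.0007,0,0],[0,0,0,0,0.0014,0,0],[0,0,0,0,0.0014,0,0]]]' |grep -E 'clock|force|tcp'
python3 -m jog '[[[0,0,0,0,0.0005,0,0],[0,0,0,0,0.001,0,0],[0,0,0,0,0.001,0,0]]]' |grep -E 'clock|force|tcp'
python3 t.py 3 31 9 x;python3 look.py scene,wrist l
```

```text
clock: 19.15
tcp_pos: [0.587, 0.0196, 0.011]
contact_force: [-5.0, 0.4, 6.3]
grasp_force: 3.8
clock: 19.4
tcp_pos: [0.5871, 0.0196, 0.0109]
contact_force: [-7.5, 2.0, 9.0]
grasp_force: 5.0
opt 1 turn [-0.0025  0.      0.0003] shift [-0.0016  0.0052  0.0019] j6~ 1.61
opt -1 turn [-1.0000e-04 -3.9000e-03 -1.9997e+00] shift [-0.0016  0.0052  0.0019] j6~ -1.53
tray dirs in tool now: ex [-0.001  1.    -0.004] ey [ 1.     0.001 -0.   ]
now tray [-2.2 32.6 10.9] F tray [-7.71  1.05  8.97] t 19.4 reach 0.592 grip -0.0001
scene blk 1494 [312. 241.] (array([ 65.4, 108.1]), array([ 85.1, 109.5]), 0.1) min [22.8 53.3] max [108.  162.8]
scene bar 401 [276. 246.] (array([58.3, 30. ]), array([25., 99.]), 89.3) min [ 8.8 17.2] max [107.7  42.5]
scene bar 196 [201. 208.] (array([ -83.8, -125.7]), array([27. , 58.9]), 8.4) min [-100.7 -154.4] max [-68.3 -95.6]
wrist blk 41708 [464. 132.] (array([62.1, 95.8]), array([75.1, 83.6]), 0.4) min [24.5 54.1] max [100.  137.4]
wrist blk 1590 [414. 172.] (array([43.6, 83.8]), array([10.7, 28.3]), 3.3) min [38.1 69.7] max [49.  97.8]
wrist blk 1306 [429.  21.] (array([ 43.5, 129.5]), array([11.1, 15.7]), 0.5) min [ 37.9 121.6] max [ 49.  137.4]
wrist bar 13014 [438. 294.] (array([58.8, 31.5]), array([26.6, 98.6]), 89.3) min [ 9.6 17.6] max [108.   44.8]
wrist bar 810 [361. 114.] (array([24.9, 97.7]), array([ 0.7, 82.5]), 0.0) min [24.6 56.5] max [ 25.3 139. ]
```

```bash
python3 -m jog '[[[0,0,0,0,-0.01,0,0],[0,0,0,0,-0.02,0,0],[0,0,0,0,-0.02,-0.025,0],[0,0,0,0,-0.02,-0.045,0],[0,0,0,-0.025,-0.02,-0.05,0]]]' |grep -E 'clock|force|tcp'
python3 -m jog '[[[0,0,0,-0.02,0,0,0.6],[0,0,0,-0.02,0.03,0,0.6],[0,0,0,-0.02,0.06,0,0.6],[0,0,0,-0.02,0.078,0,0.6],[0,0,0,-0.02,0.078,0,0.6]]]' |grep -E 'clock|force|tcp'
python3 t.py 58 -12 10 x
```

```text
clock: 19.92
tcp_pos: [0.5689, -0.0005, 0.0636]
contact_force: [1.6, -0.7, 0.9]
grasp_force: 0.0
clock: 20.33
tcp_pos: [0.6447, -0.0335, 0.0595]
contact_force: [-0.1, 0.5, 0.4]
grasp_force: 0.0
opt 1 turn [ 0.0023  0.0001 -0.0004] shift [ 0.0012 -0.0036  0.0495] j6~ 1.54
opt -1 turn [ 2.0000e-04 -3.6000e-03  1.9996e+00] shift [ 0.0012 -0.0036  0.0495] j6~ 4.68
tray dirs in tool now: ex [0.001 1.    0.004] ey [ 1.    -0.001 -0.   ]
now tray [ 61.4 -13.2  59.5] F tray [-0.12  0.52  0.44] t 20.3333 reach 0.642 grip 0.0512
```

```bash
python3 -m jog '[[[0,0,0,0,-0.003,0.025,0.6],[0,0,0,0,-0.003,0.04,0.6],[0,0,0,0,-0.003,0.049,0.6],[0,0,0,0,-0.003,0.049,0.6]]]' |grep -E 'clock|force|tcp'
python3 -m jog '[[[0,0,0,0.006,0,0,0.6],[0,0,0,0.012,0,0,0.6],[0,0,0,0.016,0,0,0.6],[0,0,0,0.019,0,0,0.6],[0,0,0,0.022,0,0,0.6]]]' |grep -E 'clock|force|tcp'
python3 -m jog '[[[0,0,0,0.0015,0,0,0.6],[0,0,0,0.003,0,0,0.6],[0,0,0,0.0045,0,0,0.6],[0,0,0,0.006,0,0,0.6],[0,0,0,0.006,0,0,0.6]]]' |grep -E 'clock|force|tcp'
python3 t.py 58 18 10 x;python3 look.py wrist m
```

```text
clock: 20.67
tcp_pos: [0.6353, -0.0315, 0.0078]
contact_force: [-1.8, 0.1, -0.0]
grasp_force: 0.0
clock: 21.08
tcp_pos: [0.6418, -0.0099, 0.0128]
contact_force: [0.5, -1.0, 1.5]
grasp_force: 1.1
clock: 21.5
tcp_pos: [0.641, -0.0035, 0.0107]
contact_force: [-0.1, 0.8, -0.4]
grasp_force: 0.0
opt 1 turn [-0.0007 -0.0007  0.0004] shift [0.0019 0.0038 0.0007] j6~ 1.58
opt -1 turn [ 1.1000e-03 -1.1000e-03 -1.9996e+00] shift [0.0019 0.0038 0.0007] j6~ -1.56
tray dirs in tool now: ex [-0.001  1.    -0.001] ey [1.    0.001 0.001]
now tray [54.2 16.1 10.7] F tray [-0.15  0.79 -0.4 ] t 21.5 reach 0.645 grip 0.0515
wrist blk 33032 [317. 123.] (array([66.3, 87.7]), array([66.6, 83.4]), 90.0) min [24.6 54.4] max [108.  120.9]
wrist blk 14219 [338.  53.] (array([ 73.1, 102.7]), array([47.8, 36.5]), 0.2) min [49.1 84.4] max [ 97.  120.9]
wrist blk 1767 [250. 123.] (array([43.4, 83.7]), array([10.2, 28.2]), 5.1) min [38.1 69.6] max [48.7 97.7]
wrist bar 14876 [293. 236.] (array([58.6, 40.4]), array([25.6, 99. ]), 89.2) min [ 9.1 27.8] max [108.   53.8]
```

```bash
python3 -m jog '[[[0,0,0,0.0007,0,0,0.6],[0,0,0,0.0014,0,0,0.6],[0,0,0,0.002,0,0,0.6],[0,0,0,0.002,0,0,0.6]]]' |grep -E 'clock|force|tcp'
python3 -m jog '[[[0,0,0,0.0005,0,0,0.6],[0,0,0,0.001,0,0,0.6],[0,0,0,0.001,0,0,0.6]]]' |grep -E 'clock|force|tcp'
python3 t.py 58 18 10 x;python3 look.py wrist n
```

```text
clock: 21.88
tcp_pos: [0.6414, -0.0022, 0.0109]
contact_force: [-0.8, -0.2, -0.5]
grasp_force: 0.1
clock: 22.13
tcp_pos: [0.6414, -0.002, 0.0111]
contact_force: [-0.9, -2.5, -0.1]
grasp_force: 1.3
opt 1 turn [-0.0005  0.001  -0.0001] shift [0.0003 0.0036 0.0011] j6~ 1.58
opt -1 turn [1.6000e-03 7.0000e-04 1.9999e+00] shift [0.0003 0.0036 0.0011] j6~ 4.73
tray dirs in tool now: ex [ 0.     1.    -0.001] ey [ 1.    -0.    -0.002]
now tray [54.4 17.7 11.1] F tray [-0.57 -2.63 -0.12] t 22.1333 reach 0.645 grip 0.0512
wrist blk 33271 [316. 125.] (array([66.3, 88.5]), array([83.4, 68.3]), 0.0) min [24.7 54.3] max [108.  122.7]
wrist blk 14716 [336.  56.] (array([ 72.9, 103.6]), array([38.1, 47.7]), 89.8) min [49.  84.5] max [ 96.8 122.6]
wrist blk 1733 [249. 128.] (array([43.5, 83.8]), array([10.2, 28.2]), 11.9) min [38.2 69.8] max [48.6 97.8]
wrist bar 13993 [292. 238.] (array([58.7, 41.1]), array([25.9, 99.1]), 88.3) min [ 9.2 28.8] max [108.   55.3]
```

View pics/nwrist.png

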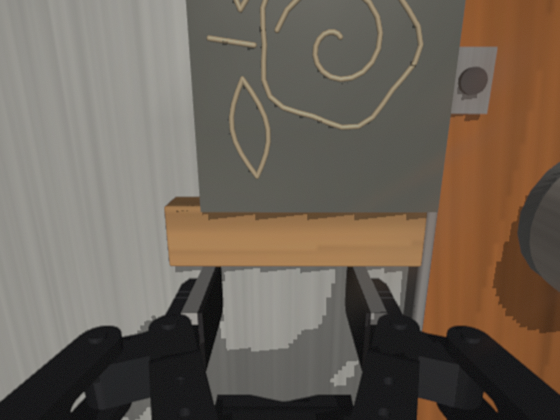

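```bash
python3 -m jog '[[[0,0,0,0.0005,0,0,0.6],[0,0,0,0.001,0,0,0.6],[0,0,0,0.001,0,0,0.6]]]' |grep -E 'clock|force|tcp'
python3 -m jog '[[[0,0,0,-0.01,0,0,0.6],[0,0,0,-0.025,0,0,0.6],[0,0,0,-0.025,0,-0.03,0.6],[0,0,0,-0.025,0,-0.05,0.6],[0,0,0,-0.025,0,-0.05,0.6]]]' |grep -E 'clock|force|tcp'
python3 t.py -30 42 10 x;python3 look.py scene,wrist o
python3 - <<'E'
import cv2,numpy as np
a=cv2.imread('pics/oscene.png')[215:285,250:350];b=cv2.imread('pics/owrist.png')[100:400,100:500]
a=cv2.resize(a,(400,280),interpolation=cv2.INTER_CUBIC);b=cv2.resize(b,(400,300))
cv2.imwrite('pics/o2.png',np.hstack([cv2.copyMakeBorder(a,0,20,0,0,0),b]))
E
```

```text
clock: 22.43
tcp_pos: [0.6414, -0.0019, 0.0111]
contact_force: [-2.3, -5.3, -0.2]
grasp_force: 2.8
clock: 22.85
tcp_pos: [0.6429, -0.0264, 0.0674]
contact_force: [0.9, -0.9, 1.4]
grasp_force: 0.0
opt 1 turn [ 0.0067 -0.0007 -0.0004] shift [ 0.0483 -0.0894  0.0565] j6~ 1.55
opt -1 turn [-1.1000e-03 -1.0500e-02  1.9996e+00] shift [ 0.0483 -0.0894  0.0565] j6~ 4.69
tray dirs in tool now: ex [0.001 1.    0.01 ] ey [ 1.    -0.001  0.001]
now tray [58.8 -6.4 67.4] F tray [ 0.97 -0.78  1.36] t 22.85 reach 0.561 grip 0.0509
scene blk 1478 [312. 241.] (array([ 65.7, 108.1]), array([109.5,  84.5]), 89.9) min [23.3 53.4] max [108.  162.9]
scene bar 414 [281. 245.] (array([58.4, 41.4]), array([99.1, 25.6]), 0.1) min [ 8.8 28.6] max [108.   54.2]
scene bar 197 [201. 208.] (array([ -84.1, -125.6]), array([27.3, 59.2]), 9.1) min [-101.4 -154.1] max [-67.4 -95.6]
wrist blk 21358 [304.  64.] (array([66.3, 82.6]), array([55. , 83.3]), 89.9) min [24.7 55.1] max [108.  110.1]
wrist blk 1004 [250.  63.] (array([43.6, 83.6]), array([10.3, 27.3]), 17.5) min [38.2 69.9] max [48.6 97.4]
wrist bar 9353 [283. 153.] (array([58.7, 42. ]), array([25. , 98.6]), 89.7) min [ 9.4 29.3] max [108.   54.7]
```

View pics/o2.png

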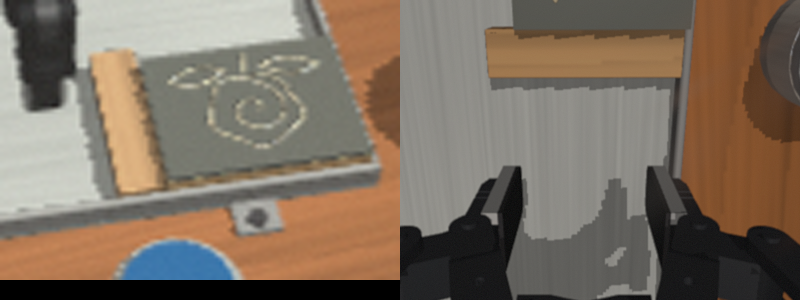

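```bash
python3 -m jog '[[[0,0,0,0,-0.035,0,0],[0,0,0,0,-0.07,0,0],[0,0,0,0.024,-0.084,0,0],[0,0,0,0.048,-0.084,0,0],[0,0,0,0.048,-0.084,0,0]]]' |grep -E 'clock|force|tcp'
python3 -m jog '[[[0,0,0,0,0,0.025,0],[0,0,0,0,0,0.04,0],[0,0,0,0,0,0.05,0],[0,0,0,0,0,0.05,0]]]' |grep -E 'clock|force|tcp'
python3 t.py -2.2 41.5 11 x
```

```text
clock: 23.37
tcp_pos: [0.5591, 0.036, 0.0593]
contact_force: [0.6, -0.5, 0.4]
grasp_force: 0.0
clock: 23.7
tcp_pos: [0.5583, 0.0325, 0.0074]
contact_force: [-0.3, -0.0, -0.8]
grasp_force: 0.0
opt 1 turn [-0.0044  0.0002  0.0001] shift [-0.0004  0.03   -0.0038] j6~ 1.63
opt -1 turn [-3.0000e-04 -7.0000e-03 -1.9999e+00] shift [-0.0004  0.03   -0.0038] j6~ -1.51
tray dirs in tool now: ex [-0.     1.    -0.007] ey [ 1.  0. -0.]
now tray [-32.3  41.9   7.4] F tray [-0.25 -0.06 -0.79] t 23.7 reach 0.589 grip 0.0001
```

```bash
python3 -m jog '[[[0,0,0,0,0.006,0,0],[0,0,0,0,0.012,0,0],[0,0,0,0,0.017,0,0],[0,0,0,0,0.021,0,0],[0,0,0,0,0.023,0,0]]]' |grep -E 'clock|force|tcp'
python3 -m jog '[[[0,0,0,0,0.0007,0,0],[0,0,0,0,0.0014,0,0],[0,0,0,0,0.002,0,0],[0,0,0,0,0.002,0,0]]]' |grep -E 'clock|force|tcp'
python3 t.py -2.2 41.5 11 x
```

```text
clock: 24.12
tcp_pos: [0.5861, 0.0296, 0.0125]
contact_force: [-0.2, 0.9, 0.8]
grasp_force: 0.0
clock: 24.45
tcp_pos: [0.5861, 0.0297, 0.0113]
contact_force: [0.0, 0.5, -0.2]
grasp_force: 0.0
opt 1 turn [-0.0001 -0.      0.0002] shift [-0.001   0.0022  0.0003] j6~ 1.63
opt -1 turn [ 0.0000e+00 -2.0000e-04 -1.9998e+00] shift [-0.001   0.0022  0.0003] j6~ -1.51
tray dirs in tool now: ex [-0.  1. -0.] ey [1. 0. 0.]
now tray [-4.4 42.5 11.3] F tray [-0.04  0.52 -0.24] t 24.45 reach 0.589 grip -0.0002
```

```bash
python3 -m jog '[[[0,0,0,0,0.0007,0,0],[0,0,0,0,0.0014,0,0],[0,0,0,0,0.002,0,0],[0,0,0,0,0.002,0,0]]]' |grep -E 'clock|force|tcp'
python3 -m jog '[[[0,0,0,0,0.0005,0,0],[0,0,0,0,0.001,0,0],[0,0,0,0,0.001,0,0]]]' |grep -E 'clock|force|tcp'
python3 t.py -2.2 41.5 11 x
```

```text
clock: 24.78
tcp_pos: [0.5879, 0.0294, 0.0112]
contact_force: [-1.1, 0.6, 0.1]
grasp_force: 0.2
clock: 25.03
tcp_pos: [0.5881, 0.0295, 0.0111]
contact_force: [-3.9, 0.3, 1.4]
grasp_force: 1.8
opt 1 turn [-0.0014 -0.      0.0002] shift [-0.001   0.0001  0.0001] j6~ 1.63
opt -1 turn [ 0.     -0.0021 -1.9998] shift [-0.001   0.0001  0.0001] j6~ -1.51
tray dirs in tool now: ex [-0.     1.    -0.002] ey [ 1.  0. -0.]
now tray [-2.3 42.5 11.1] F tray [-3.9  -0.13  1.4 ] t 25.0333 reach 0.589 grip -0.0001
```

```bash
python3 -m jog '[[[0,0,0,0,0.0006,0,0],[0,0,0,0,0.0006,0,0]]]' |grep -E 'force'
python3 -m jog '[[[0,0,0,0,-0.01,0,0],[0,0,0,0,-0.025,0,0],[0,0,0,0,-0.025,-0.03,0],[0,0,0,0,-0.025,-0.07,0],[0,0,0,0,-0.04,-0.1,0]]]' |grep -E 'clock|force|tcp'
python3 -m jog '[[[0,0,0,0,-0.02,-0.03,0],[0,0,0,0,-0.02,-0.03,0],[0,0,0,0,-0.02,-0.03,0]]]' |grep -E 'clock|force|tcp'
python3 look.py scene,side p
python3 -c "
import cv2;i=cv2.imread('pics/pside.png')[130:270,190:340];cv2.imwrite('pics/p2.png',cv2.resize(i,None,fx=4,fy=4,interpolation=cv2.INTER_CUBIC))"
```

```text
contact_force: [-5.4, 0.6, 3.1]
grasp_force: 3.0
clock: 25.62
tcp_pos: [0.5522, 0.0335, 0.1127]
contact_force: [0.7, -0.0, 1.2]
grasp_force: 0.0
clock: 25.87
tcp_pos: [0.5327, 0.0363, 0.1448]
contact_force: [-0.8, 0.1, -0.0]
grasp_force: 0.0
scene blk 1496 [312. 241.] (array([ 65.8, 108.3]), array([109.3,  84.4]), 90.0) min [23.6 53.6] max [108.  162.9]
scene bar 405 [281. 245.] (array([58.4, 41.3]), array([25.8, 98.4]), 89.8) min [ 9.2 28.4] max [107.6  54.3]
scene bar 199 [201. 208.] (array([ -84.3, -125.8]), array([27.1, 58.9]), 9.2) min [-100.8 -156. ] max [-67.8 -95.5]
side blk 1297 [228. 223.] (array([ 65.8, 108.3]), array([109.4,  84.2]), 89.6) min [23.4 53.8] max [108.  162.9]
side bar 228 [243. 204.] (array([57.9, 38.6]), array([24.8, 97.9]), 86.3) min [ 8.9 27.9] max [106.7  54. ]
side bar 136 [316. 170.] (array([ -85.7, -126.5]), array([22.8, 63.5]), 9.0) min [-100.6 -159.2] max [-70.8 -94.7]
```

View pics/p2.png

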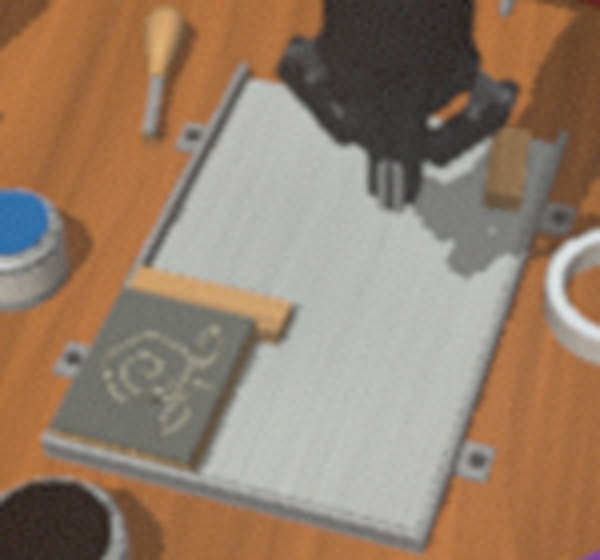

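The side view shows the block flush in the corner (crop 150,380), with the bar flat against it and its far end at the back rim (140,275). The arm is clear of everything, and the short bar hasn't moved.

```bash
python3 -c "
from cell import env
print(env.job_done())"
```

```text
the job is handed in; nothing more can be done
None
```

The job is handed in at about 26 s of the 64 s: the block looks flush against the closed end and back rim, the long bar flat against its open-end side with its far end at the back rim; the short bar hasn't moved, and I saw nothing else disturbed.

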